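# Push a board rack past a held gate into the test bay

## Robot

A 6-joint arm with a two-finger parallel gripper is mounted at the origin on a cart in front of the work surface, level with it; the furniture and walls round the work are solid. World frame = base frame: x ahead of the robot, y to its left, z up, the work surface at z = 0. Lengths are in m, angles in rad, forces in N, time in s.
With the tool pointing down it reaches from about 0.375 to 0.9 m from the base axis. Payload 3.1 kg.
Tool frame: the origin (TCP) lies midway between the tips of the shut fingers; the grasp point (between the pads) lies 19 mm behind it (manip.hold_point_z is the distance from the TCP to the grasp point, in m); x points along the fingers, y is the direction in which the jaws open and shut, and the axes are right-handed (so a half turn about x gives the same grasp; the last joint's range is limited). The gripper opens to 85 mm and grips with 20 to 120 N. Pads are 22 mm wide; open, the fingers measure 114 mm over their backs; the gripper's body (76 mm by 85 mm) begins 54 mm behind the grasp point. The pads swing forward as they close: fully open they stand 13 mm farther back than shut.
Start: joints at [0.96, 0.527, 1.433, -0, 1.181, -0.178], TCP at [0.262, 0.567, 0.231] pointing down, gripper open.
Joint ranges: [-3.08, 3.08], [-0.75, 2.2], [0.22, 2.44], [-1.43, 4.57], [0, 2.65], [-2.85, 2.85]. Speed limits (rad/s): [2.79, 2.79, 3.14, 3.14, 3.14, 3.14].

## Interface

Orientations are given as a unit quaternion [x, y, z, w].
In Python, from station import manip, snapshot gives the robot as it stands.
- The arm moves only by the tool play_rows, never from a script. Its argument "series" is a list of rows, each a list of 4 numbers: the shift along the tool's x, y, z in m, then the turn about the tool's x in degrees. In form: [[tx, ty, tz, spin], ...]. A call has 1 to 20 rows; each row is the pose to reach, as a shift and turn from the pose measured when the call began, along the tool's axes at that moment; what a row does not reach only later rows make up. A row lasts 1/10 s, in which the tool goes at most 50 mm and 8.59 degrees, less where a joint would pass 70% of its speed; a pose out of reach is approached as far as the arm can. A call with a gripper value outside its range is refused whole. "claw" is the opening in per cent of the stroke, from 0 (shut) to 100 (fully open), set as the call begins (left out, the last holds). The fingers move at their own pace and stop on an object; "force" is the grip in N (left out, the last holds). Time passes only in rows, so rows that repeat a pose let the fingers close. It gives the time, the measured TCP pose, the force and the opening at its end, in the units of the state.
- manip.sense(): the state, without advancing time (a new reading comes with each control period).
- snapshot(name): name is "side" or "top" or "wrist"; returns a dict with "image" (400x640x3 uint8, blue, green, red), "depth" (400x640 float32, m along the optical axis (not along the pixel's ray), 0 where there is no reading), "fov_y" (degrees; the focal length in pixels is half the picture's height over the tangent of half this angle, whatever the lens; pixels are square), "cx", "cy" (the principal point, pixels), "dist" ([k1, k2, p1, p2, k3] as OpenCV has them; the pictures are not rectified), "R" (3x3) and "t" (3): a world point X has camera coordinates R X + t. Camera axes: x right, y down, z forward; pixel columns grow to the right and rows downward; lengths in m; the calibration is good to about 2 mm. A picture is of the moment at which its call begins.
- manip.sign_off(): hands the job in, once; it reports no verdict.
The state is a dict: "t": time; "q": joint angles; "qd": joint speeds; "tau": joint torques, N m; "tcp_pos": TCP position; "tool_rot": TCP orientation; "force": force on the tool from outside, world axes, zero at the start; "ft_torque": the same for the moment, N m; "finger_gap": opening from 0.0 (shut) to 1.0 (fully open).
Only numpy, scipy, OpenCV 4.12 (cv2) and the standard library are available. Lean on these libraries where they do the work, as an engineer would, in place of code of your own. Each camera call takes 0.05 s, during which the arm holds its last target.

## Task

Load the rack of circuit boards into the test bay: with one fingertip press down the long release plate beside the chute so that the gate arm swings up, and while you keep it held open push the rack along the chute past the gate with another finger until it is fully home against the end stop. Then let the gate swing shut behind it. The rack is only pushed, never gripped or lifted, the gate arm must not come down on it or be struck by it, and the other things on the desk stay where they are.

Things in the scene. Friction and masses are not known exactly. Their poses are not given: they have to be found in the camera images.
- chute: Fixed chute on an aluminium plate 122x285x5 mm. Origin on the desk, under the channel's middle at the gate. y: the way the rack travels, to the end stop; x: across, away from the release plate; z up. Channel floor 5 mm above the desk, 40 mm wide (x -20 to 20), walls 4 mm thick, tops 17 mm above the desk; entrance open, at y = -175 mm.
- gate_hinge (a point): Point on the gate's hinge axis at the gate arm: chute x = -34, y = 0 mm, 20 mm above the desk. The axis runs along chute y between channel and release plate, on two small posts (y = -166 and 44 mm) 27 mm high. Shut, a fingertip 28 mm out from the axis (chute x = -62) meets the release plate 56 to 62 mm above the desk; at gate 1.05 about 16 mm, fully open about 14 mm.
- bay_stop (a point): Middle of the face of the end stop that the rack's front must meet: chute y = 94 mm, 18 mm above the desk. The stop is black, 52 mm wide, 31 mm high.
- gate (a joint): Angle of the sprung gate, rad: 0 shut, 1.12 fully open; from 1.0 the channel is clear. Its release plate lies on the chute's -x side, 3 mm thick, 3 to 54 mm out from the hinge axis, chute y -159 to 37 mm. Shut, it slopes up and outwards at 0.87 rad; pressed down it sinks, level at 0.87, 0.25 rad below level at 1.12. About 4 N, 28 mm out, hold it open; released, it springs shut.
- boom_tip (a point): End of the gate arm: steel bar 38 mm long from the hinge axis, 8 mm wide along the chute, 7 mm thick, rubber end 10 mm wide. Shut, it lies across half the channel (chute y = 0, 25 mm above the desk) and blocks the rack; open, it stands up at the channel's near side, its top about 60 mm above the desk.
- plate_mid (a point): A point on the release plate, half-way along its length (chute y = -61 mm) and 40 mm out from the hinge axis; moves with the gate.
- rack: Loose black rack of three upright circuit boards, 36 mm wide (x), 80 mm long (y, along the chute), 28 mm high, about 0.22 kg. Origin: centre of its underside, which slides on the channel floor. Upright rear face (36x28 mm) 40 mm behind the origin (-y), front face 40 mm ahead. It starts in the channel short of the gate; home, its origin is at chute y = 54 mm.
- heat_sink: finned aluminium heat sink, 40x40x26 mm, a bystander; origin at the centre of its underside
- relay_module: relay module on a flat board, 40x70x22 mm, a bystander; origin at the centre of its underside
- solder_spool: spool of solder standing on end, 52x52x40 mm, a bystander; origin at the centre of its underside
- usb_programmer: small black stick with a metal plug, 20x62x11 mm, a bystander; origin at the centre of its underside
- pcb_cube: upright block of circuit boards, 57x57x90 mm, a bystander; origin at the centre of its underside
- pcb_strip: narrow circuit board on standoffs, 40x130x21 mm, a bystander; origin at the centre of its underside
- mug: green mug, 82x120x94 mm, a bystander; origin at the centre of its underside
Things that resemble listed ones, but are neither listed nor needed, are in the scene too. What is shaped like the rack but purple is not meant.

How it is judged:
On the way, in this order (a step that is already met when the one before it is completed fails the run):
1. a finger holds the gate open while the rack is still short of it (value of joint gate above 0.9 rad and contact force between the fingers and gate above 0.3 N and y of rack in the frame of chute below -0.045 m), for 0.2 s.
2. the rack is under way past the gate, which a finger holds open (value of joint gate above 0.85 rad and contact force between the fingers and gate above 0.2 N and y of rack in the frame of chute between -0.02 and 0.04 m), for 0.1 s.
At the end, for the whole second after the job is handed in: The rack stands flat in the channel beyond the gate, its front within 5 mm of the end stop, at rest, and the gate is shut behind it (below 0.1 rad) (y of rack in the frame of chute between 0.049 and 0.058 m and x of rack in the frame of chute between -0.006 and 0.006 m and z of rack in the frame of chute below 0.008 m and angle between rack's own z axis and vertical below 0.08 rad and value of joint gate below 0.1 rad and linear speed of rack below 0.01 m/s); the robot touches nothing.
It fails at once if the gate arm bears on the rack or is struck by it (over 1.5 N) (contact force between gate and rack above 1.5 N).
It fails at once if the rack is lifted (over 10 mm) or tipped (over 0.25 rad) (z of rack in the frame of chute above 0.015 m or angle between rack's own z axis and vertical above 0.25 rad).
It fails at once if a bystander is moved more than 20 mm (distance of any of heat_sink, relay_module, solder_spool, usb_programmer, pcb_cube, pcb_strip, mug from where it was at the start of the episode above 0.02 m).
It also fails if it takes over 35 s, if anything falls off the work surface, if the arm or the gripper's body presses on something with over 40 N, if the wrist force passes 120 N, or if a joint passes its speed limit or range.

## Working session

There is one attempt and no reset: what is moved stays moved. The work goes in short steps, Python scripts to look and compute and a tool call to move; the robot and the scene stay as the last step left them, time stands still between calls to the robot, and variables do not carry over. Pictures are saved under pics/ and viewed, and the job is handed in when it is done.

Besides the shell and the picture viewer there is one more tool, called as name(argument=value, ...), one argument or row to a line, values as JSON. play_rows: Moves the arm, as the interface text tells. Its arguments: {"type":"object","properties":{"series":{"type":"array","items":{"type":"array","items":{"type":"number"}}},"claw":{"type":"number"},"force":{"type":"number"}},"required":["series"]}

```bash
ls; mkdir -p pics; python3 - <<'E'
from station import manip, snapshot
import cv2, numpy as np
s=manip.sense(); print(s)
for n in ["side","top","wrist"]:
    d=snapshot(n); cv2.imwrite(f"pics/{n}0.png",d["image"]); np.savez(f"{n}0.npz",**{k:np.array(v) for k,v in d.items()})
    print(n,d["fov_y"],d["cx"],d["cy"],d["dist"],np.round(d["R"],3).tolist(),d["t"])
E
```

```text
pics
{'t': 0.0, 'q': array([ 9.59510226e-01,  5.28456941e-01,  1.43389963e+00,  2.40022620e-06,
        1.18141825e+00, -1.78504352e-01]), 'qd': array([-5.13072635e-04, -6.26684349e-05,  6.49854790e-04, -2.01229878e-03,
        5.85292770e-04, -1.64135520e-03]), 'tau': array([ 1.33772250e-03, -4.42352450e+01, -1.78028530e+01, -3.31629917e-05,
        8.26572912e-03,  2.60720111e-05]), 'tcp_pos': array([0.26167905, 0.56678937, 0.23034015]), 'tool_rot': array([ 0.15110851,  0.69091319, -0.15253218,  0.69031812]), 'force': array([ 0.60007513, -0.02599201, -0.20082117]), 'ft_torque': array([-0.01266075,  0.05598001,  0.01806299]), 'finger_gap': 1.0036031787618809}
side 46.396455221844406 322.2472743622799 196.24861085615638 [-0.09948926  0.          0.          0.          0.        ] [[0.804, -0.595, -0.007], [-0.307, -0.405, -0.862], [0.509, 0.695, -0.508]] [-0.47611012  0.20871069  1.21175962]
top 43.28735004880576 319.0685126284454 201.45455802369455 [0.0181799 0.        0.        0.        0.       ] [[0.021, -1.0, 0.001], [-0.997, -0.021, -0.076], [0.076, 0.001, -0.997]] [-0.05473365  0.58030052  1.90338254]
wrist 67.09462395486786 321.1510879010335 200.94618556329357 [-0.01813841  0.          0.          0.          0.        ] [[0.418, 0.908, -0.001], [0.874, -0.402, 0.272], [0.247, -0.115, -0.962]] [-0.62438627 -0.03510031  0.37833322]
```

View pics/side0.png

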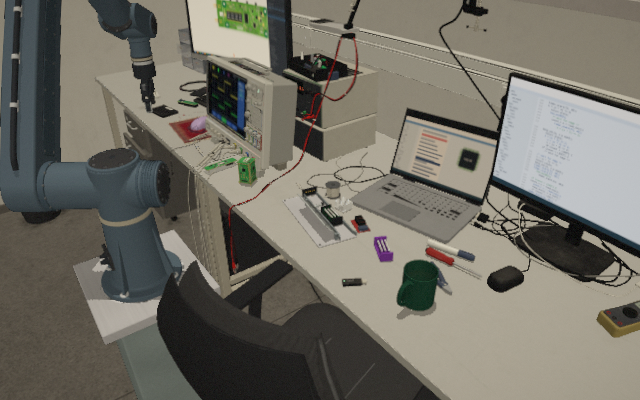

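View pics/top0.png

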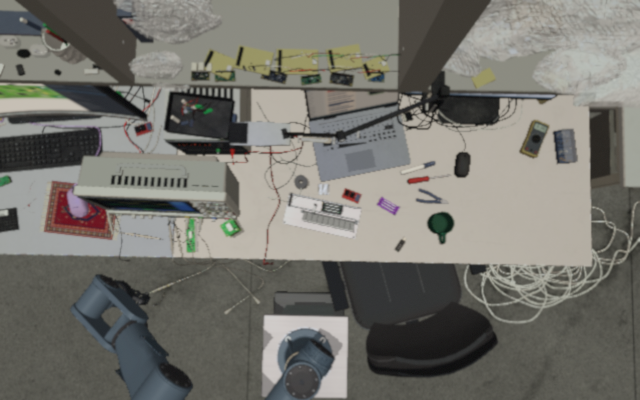

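View pics/wrist0.png

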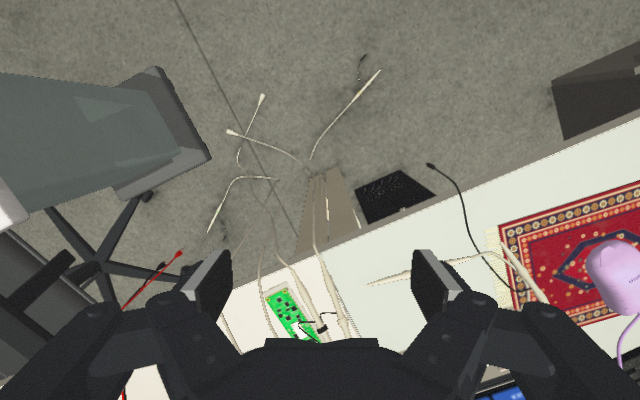

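The top view shows the chute at about (322,213), the purple decoy at (388,205) and the mug at (440,225). In the side view the chute is at about (325,215) and the decoy at (383,248). I'll enlarge both.

```bash
python3 - <<'E'
import cv2
a=cv2.imread("pics/top0.png")[170:265,270:420]; cv2.imwrite("pics/topc.png",cv2.resize(a,None,fx=5,fy=5,interpolation=cv2.INTER_CUBIC))
a=cv2.imread("pics/side0.png")[170:260,265:405]; cv2.imwrite("pics/sidec.png",cv2.resize(a,None,fx=5.5,fy=5.5,interpolation=cv2.INTER_CUBIC))
E
```

```text
(no output)
```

View pics/topc.png

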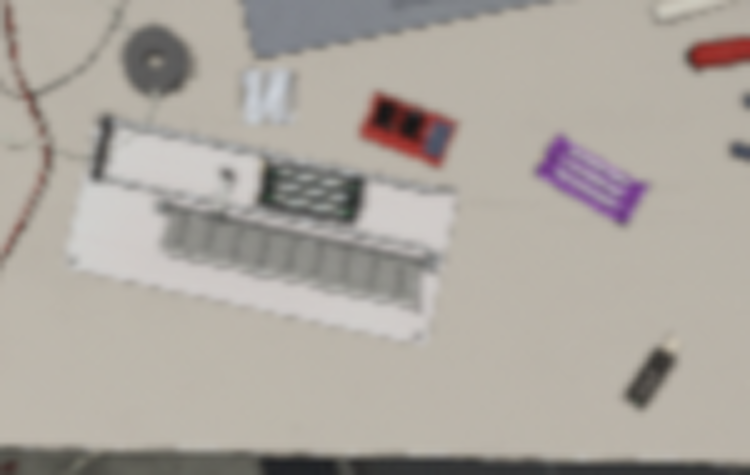

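View pics/sidec.png

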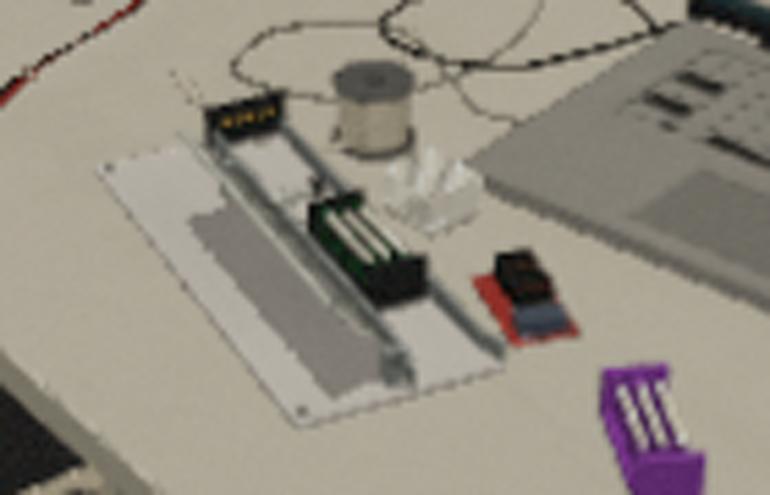

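```bash
cat > h.py <<'E'
import numpy as np, cv2
def cam(d):
    f=200/np.tan(np.radians(float(d["fov_y"])/2))
    return np.array([[f,0,float(d["cx"])],[0,f,float(d["cy"])],[0,0,1]]),np.array(d["dist"],float),np.array(d["R"]),np.array(d["t"])
def ray(d,uv):
    K,D,R,t=cam(d); p=cv2.undistortPoints(np.array([[uv]],float),K,D)[0,0]
    return -R.T@t, R.T@np.array([p[0],p[1],1])
def onz(d,uv,z):
    c,r=ray(d,uv); return c+r*(z-c[2])/r[2]
def deep(d,uv):
    c,r=ray(d,uv); return c+r*float(d["depth"][int(round(uv[1])),int(round(uv[0]))])
def tri(obs):
    A=np.zeros((3,3));b=np.zeros(3)
    for d,uv in obs:
        c,r=ray(d,uv); r=r/np.linalg.norm(r); P=np.eye(3)-np.outer(r,r); A+=P;b+=P@c
    return np.linalg.solve(A,b)
def proj(d,X):
    K,D,R,t=cam(d); return cv2.projectPoints(np.array(X,float).reshape(-1,3),cv2.Rodrigues(R)[0],t,K,D)[0][:,0]
E
python3 - <<'E'
from h import *
np.set_printoptions(precision=4,suppress=True)
T=np.load("top0.npz");S=np.load("side0.npz")
def tc(u,v): return (270+u/5-.4,170+v/5-.4)
def sc(u,v): return (265+u/5.5-.4,170+v/5.5-.4)
P={k:onz(T,tc(*uv),.005) for k,uv in dict(tl=(105,118),tr=(455,188),br=(425,342),bl=(70,265)).items()}
for k,v in P.items(): print(k,v)
print(np.linalg.norm(P['tl']-P['tr']),np.linalg.norm(P['bl']-P['br']),np.linalg.norm(P['tl']-P['bl']),np.linalg.norm(P['tr']-P['br']))
for k in ['bl','br','tr']:
  s=dict(bl=(97,172),br=(303,425),tr=(505,372))[k]; print('side',k,onz(S,sc(*s),.005),'tri',tri([(S,sc(*s)),(T,tc(*dict(tr=(455,188),br=(425,342),bl=(70,265))[k]))]))
for n,uv in dict(cube=(231,228),scope=(160,175),scopeR=(225,200),cable1=(265,250),cable2=(270,200),lamp=(350,132),laptop=(350,160)).items(): print(n,deep(T,uv))
print('rack front/rear/top corners',[onz(T,tc(*p),.033) for p in [(265,160),(363,178),(358,222),(262,207)]])
E
```

```text
tl [0.6122 0.0682 0.005 ]
tr [ 0.5639 -0.2027  0.005 ]
br [ 0.4451 -0.1814  0.005 ]
bl [0.4983 0.0921 0.005 ]
0.2751184070804667 0.2787113872030357 0.11642124253725157 0.12063238549193095
side bl [0.4969 0.0913 0.005 ] tri [0.498  0.0924 0.0041]
side br [ 0.4468 -0.1846  0.005 ] tri [ 0.4464 -0.1824  0.0037]
side tr [ 0.5589 -0.2111  0.005 ] tri [ 0.5648 -0.2036 -0.0019]
cube [0.4717 0.2791 0.086 ]
scope [0.6324 0.4705 0.3293]
scopeR [0.5551 0.2561 0.3455]
cable1 [0.392  0.1606 0.0029]
cable2 [0.5846 0.1473 0.    ]
lamp [ 0.695  -0.1133  0.7481]
laptop [ 0.7447 -0.1582  0.0155]
rack front/rear/top corners [array([ 0.5802, -0.0558,  0.033 ]), array([ 0.5681, -0.1304,  0.033 ]), array([ 0.5346, -0.1272,  0.033 ]), array([ 0.5444, -0.0542,  0.033 ])]
```

```bash
python3 - <<'E'
from h import *
from station import manip
from scipy.spatial.transform import Rotation as Ro
np.set_printoptions(precision=4,suppress=True)
s=manip.sense(); R=Ro.from_quat(s['tool_rot']).as_matrix(); print(R, s['tcp_pos'])
W=np.load("wrist0.npz"); c=-W['R'].T@W['t']; print('cam in tool',R.T@(c-s['tcp_pos']), 'fwd',R.T@W['R'][2],'right',R.T@W['R'][0])
T=np.load("top0.npz")
for uv in [(200,215),(230,215),(240,190)]: print(deep(T,uv))
E
```

```text
[[-0.0009  0.4194  0.9078]
 [-0.0014  0.9078 -0.4194]
 [-1.     -0.0017 -0.0002]] [0.2618 0.5669 0.2305]
cam in tool [-0.1422  0.0001 -0.07  ] fwd [0.9621 0.0007 0.2726] right [-0.0004  1.     -0.0012]
[0.5166 0.3918 0.0982]
[0.5154 0.2687 0.1752]
[0.6208 0.2642 0.0011]
```

play_rows(
  series=[
    [-0.001,-0.027,0.029,4.2],
    [-0.002,-0.054,0.059,8.4],
    [-0.004,-0.082,0.088,12.6],
    [-0.005,-0.109,0.117,16.8],
    [-0.006,-0.136,0.147,21],
    [-0.007,-0.163,0.176,25.3],
    [-0.008,-0.191,0.205,29.5],
    [-0.009,-0.218,0.235,33.7],
    [-0.01,-0.245,0.264,37.9],
    [-0.011,-0.272,0.293,42.1],
    [-0.012,-0.3,0.323,46.3],
    [-0.013,-0.327,0.352,50.5],
    [-0.014,-0.354,0.381,54.7],
    [-0.016,-0.381,0.411,58.9],
    [-0.017,-0.408,0.44,63.2],
    [-0.018,-0.436,0.469,67.4],
    [-0.019,-0.463,0.499,71.6],
    [-0.02,-0.49,0.528,75.8],
    [-0.02,-0.49,0.528,75.8],
    [-0.02,-0.49,0.528,75.8],
  ],
  claw=56,
)

```text
t: 2.15
tcp_pos: [0.5353, -0.0999, 0.2507]
tool_rot: [-0.544, -0.452, 0.545, -0.451]
force: [0.3, 1.0, 0.5]
finger_gap: 0.56
```

```bash
cat > shot.py <<'E'
import sys
from station import manip, snapshot
import cv2, numpy as np
for a in sys.argv[1:]:
    n=a.rstrip('0123456789'); d=snapshot(n); cv2.imwrite(f"pics/{a}.png",d["image"]); np.savez(f"{a}.npz",**{k:np.array(v) for k,v in d.items()})
s=manip.sense(); print({k:np.round(s[k],4) for k in ['t','q','tcp_pos','tool_rot','force','finger_gap']})
E
python3 shot.py wrist1
```

```text
{'t': np.float64(2.2), 'q': array([-3.8770e-01,  3.9600e-01,  1.6125e+00, -1.4000e-03,  1.1356e+00,
       -2.0200e-01]), 'tcp_pos': array([ 0.5348, -0.0989,  0.2507]), 'tool_rot': array([-0.5433, -0.4522,  0.5449, -0.4511]), 'force': array([ 0.3615, -0.0502,  0.1415]), 'finger_gap': np.float64(0.5608)}
```

View pics/wrist1.png

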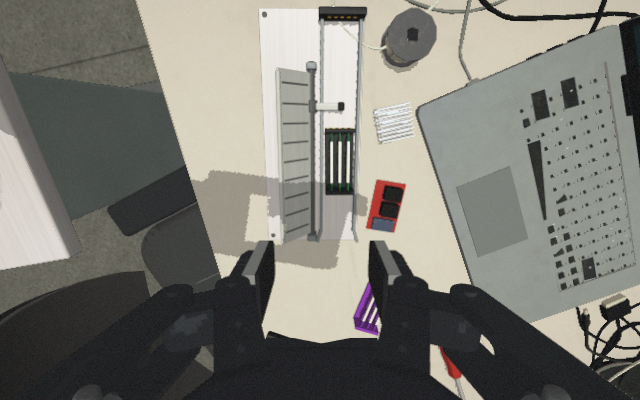

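Wrist view: the black/green rack is in the channel at (340,162), the gate arm at (328,106), the stop at (343,13), the release plate at (293,155) and the purple decoy at (368,308). The rack candidates are the black/green one (340,162) and the purple one (368,308), and I choose the black/green one. Next is a close crop.

```bash
python3 - <<'E'
import cv2
a=cv2.imread("pics/wrist1.png")[0:250,250:380]; cv2.imwrite("pics/w1a.png",cv2.resize(a[:130],None,fx=4.5,fy=4.5,interpolation=cv2.INTER_CUBIC));cv2.imwrite("pics/w1b.png",cv2.resize(a[118:],None,fx=4.5,fy=4.5,interpolation=cv2.INTER_CUBIC))
E
```

```text
(no output)
```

View pics/w1a.png

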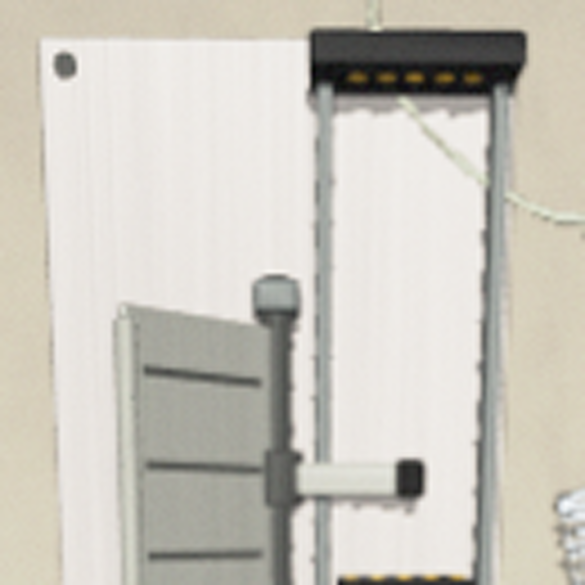

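View pics/w1b.png

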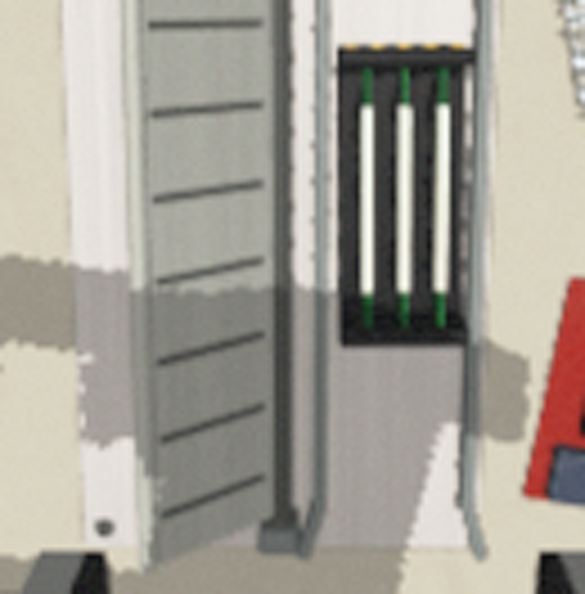

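```bash
python3 - <<'E'
from h import *
from scipy.optimize import least_squares
np.set_printoptions(precision=4,suppress=True)
W=np.load("wrist1.npz")
A=lambda u,v:(250+u/4.5-.39,v/4.5-.39)
B=lambda u,v:(250+u/4.5-.39,118+v/4.5-.39)
# uv, chute xyz (mm), mask of used chute coords
O=[(A(42,40),(None,110,5)),(B(85,550),(None,-175,5)),(A(313,65),(-26,94,31)),(A(524,65),(26,94,31)),(A(324,300),(-22,None,17)),(A(490,300),(22,None,17)),
(B(321,300),(-22,None,17)),(B(477,300),(22,None,17)),(A(350,479),(None,0,28)),(A(424,478),(5,None,27)),(A(277,293),(-34,44,27)),(B(278,530),(-34,-166,27))]
def loc(p,uv,z):
    X=onz(W,uv,z/1000); c,s=np.cos(p[2]),np.sin(p[2]); d=X[:2]-p[:2]
    return 1000*np.array([c*d[0]+s*d[1],-s*d[0]+c*d[1]])
def res(p):
    r=[]
    for uv,(x,y,z) in O:
        l=loc(p,uv,z)
        if x is not None:r.append(l[0]-x)
        if y is not None:r.append(l[1]-y)
    return r
S=least_squares(res,[.569,-.026,-.185],loss='soft_l1',f_scale=2,x_scale=[.01,.01,.01]); p=S.x; print(p,np.degrees(p[2]))
for uv,w in O: print(w,loc(p,uv,w[2]))
print('rack front',loc(p,B(405,50),33),'rear',loc(p,B(404,345),33),'L',loc(p,B(340,200),33),'R',loc(p,B(470,200),33))
np.save('pose.npy',p)
T=np.load('top0.npz')
c,s=np.cos(p[2]),np.sin(p[2]);M=np.array([[c,-s],[s,c]])
for X in [(-98,110,5),(24,-175,5),(-98,-175,5),(24,110,5)]: 
    w=np.r_[p[:2]+M@np.array(X[:2])/1000,X[2]/1000]; print(X,(proj(T,w)[0]-[270,170]+.4)*5)
E
```

```text
[ 0.5705 -0.0252 -0.1868] -10.700592721635607
(None, 110, 5) [-93.1752 107.4601]
(None, -175, 5) [ -94.9958 -176.9089]
(-26, 94, 31) [-24.2625  94.1842]
(26, 94, 31) [25.7714 94.2937]
(-22, None, 17) [-21.5774  44.3779]
(22, None, 17) [20.9737 44.4657]
(-22, None, 17) [-22.1623 -95.022 ]
(22, None, 17) [ 22.0638 -94.9233]
(None, 0, 28) [-14.7979   0.104 ]
(5, None, 27) [4.2822 0.4163]
(-34, 44, 27) [-33.2799  44.5366]
(-34, -166, 27) [ -34.5042 -161.0169]
rack front [ -0.4983 -25.2341] rear [   0.6422 -103.9826] L [-17.0946 -64.1671] R [ 17.4866 -64.0912]
(-98, 110, 5) [ 58.2392 269.4539]
(24, -175, 5) [453.5935 190.8726]
(-98, -175, 5) [421.6853 346.3328]
(24, 110, 5) [ 91.791 114.695]
```

```bash
python3 - <<'E'
from h import *
from station import manip
from scipy.spatial.transform import Rotation as Ro
np.set_printoptions(precision=1,suppress=True,linewidth=150)
W=np.load("wrist1.npz"); s=manip.sense(); R=Ro.from_quat(s['tool_rot']).as_matrix(); print(np.degrees(np.arctan2(R[1,1],R[0,1])),R.round(4).tolist())
K,D,Rc,t=cam(W)
v,u=np.mgrid[0:400,0:640]; uv=np.stack([u,v],-1).reshape(-1,1,2).astype(float)
n=cv2.undistortPoints(uv,K,D)[:,0]; z=W['depth'].reshape(-1)
X=(np.c_[n,np.ones(len(n))]*z[:,None]-t)@Rc; L=1000*(X-s['tcp_pos'])@R
m=(z>0)&(L[:,0]>-70)&(L[:,0]<5)
L=L[m]; 
for a in range(-70,5,5):
    q=L[(L[:,0]>=a)&(L[:,0]<a+5)]
    for sg in (-1,1):
        w=q[q[:,1]*sg>0]
        if len(w): print(a,sg,len(w),'y',w[:,1].min(),w[:,1].max(),'z',w[:,2].min(),w[:,2].max())
E
```

```text
-10.606161056047386 [[-0.0027, 0.9829, -0.1841], [-0.0002, -0.1841, -0.9829], [-1.0, -0.0026, 0.0007]]
-70 -1 1304 y -60.41674448471787 -17.80095513008843 z -17.440316259549153 13.224665866324
-70 1 1317 y 18.02101933905696 60.85464355415738 z -17.2559284493269 12.832202406220128
-65 -1 1132 y -59.14886204215677 -19.729207338272094 z -16.047076999746196 13.699430240036683
-65 1 1125 y 19.62572258501179 59.5324700869015 z -16.043786544387096 13.214798269217903
-60 -1 2738 y -58.060279224790534 -21.860342383346428 z -13.575977064987462 12.641871763607911
-60 1 2745 y 22.018291707511963 58.013746072528185 z -13.792869101498844 13.384128079204276
-55 -1 871 y -56.49362829132109 -22.759613566447975 z -13.751246724847915 12.526243664313956
-55 1 879 y 23.296486137225834 57.28645264449059 z -13.794008034506568 12.606537473484622
-50 -1 507 y -54.60978876438915 -24.642163690235197 z -13.564529048737024 -5.565949136885968
-50 1 503 y 24.427131928659197 56.06948350995793 z -13.942340565304557 -5.145915119437372
-45 -1 225 y -44.90884159466994 -23.555239719607954 z -12.759702777728332 8.6947343
[... 850 characters left out ...]
52151144199 -23.396818512250384 z -11.270206541245551 12.013778845202133
-20 1 216 y 23.902128895330275 37.37169058488535 z -11.25403782078543 11.285567828797046
-15 -1 188 y -37.18458240593139 -23.381223981447526 z -11.294448504423528 11.12133999118076
-15 1 184 y 24.014287893851193 37.37138327370096 z -11.19386810916861 11.44539609447317
-10 -1 117 y -35.64239892578622 -23.367247220660094 z -11.327524512658053 10.860877207151441
-10 1 119 y 24.008314031243426 36.27852993880504 z -11.196725870770186 11.628927624575773
-5 -1 31 y -23.852441111887543 -23.399942804018483 z -9.209789442979302 8.914323235861216
-5 1 28 y 24.06263962951632 24.427364436514363 z -9.439813805310575 9.657849196237983
```

```bash
cat > go.py <<'E'
import sys
from h import *
from station import manip
from scipy.spatial.transform import Rotation as Ro
p=np.load('pose.npy'); c,s=np.cos(p[2]),np.sin(p[2]); M=np.array([[c,-s],[s,c]])
st=manip.sense(); R=Ro.from_quat(st['tool_rot']).as_matrix()
l=M.T@(st['tcp_pos'][:2]-p[:2])*1000
print('t',round(float(st['t']),2),'tcp chute mm',l.round(1),'z',round(st['tcp_pos'][2]*1000,1),'yaw err deg',round(np.degrees(np.arctan2(R[1,1],R[0,1])-p[2]),2),'F chute',(M.T@st['force'][:2]).round(2),st['force'][2].round(2),'gap',round(float(st['finger_gap']),3))
if len(sys.argv)>1:
    x,y,z=map(float,sys.argv[1:4])
    w=np.r_[p[:2]+M@np.array([x,y])/1000,z/1000]; print('shift',(R.T@(w-st['tcp_pos'])*1000).round(1),'spin +',round(np.degrees(np.arctan2(R[1,1],R[0,1])-p[2]),2))
E
python3 go.py -29 -128 75
```

```text
t 2.2 tcp chute mm [-21.4 -79.1] z 250.7 yaw err deg 0.09 F chute [0.36 0.02] 0.14 gap 0.561
shift [175.7  -7.2  48.8] spin + 0.09
```

play_rows(
  series=[
    [0.015,-0.001,0.008,0.1],
    [0.035,-0.002,0.016,0.1],
    [0.06,-0.003,0.024,0.1],
    [0.085,-0.005,0.032,0.1],
    [0.11,-0.006,0.04,0.1],
    [0.135,-0.007,0.049,0.1],
    [0.155,-0.007,0.049,0.1],
    [0.17,-0.007,0.049,0.1],
    [0.176,-0.007,0.049,0.1],
    [0.176,-0.007,0.049,0.1],
  ],
)

```text
t: 3.2
tcp_pos: [0.5176, -0.1443, 0.0742]
tool_rot: [-0.543, -0.453, 0.545, -0.45]
force: [-0.2, -0.3, 0.6]
finger_gap: 0.56
```

```bash
python3 shot.py wrist2 side2; python3 go.py -29 -128 50;  python3 - <<'E'
import cv2
a=cv2.imread("pics/side2.png")[150:260,245:405]; cv2.imwrite("pics/side2c.png",cv2.resize(a,None,fx=5,fy=5,interpolation=cv2.INTER_CUBIC))
E
```

```text
{'t': np.float64(3.3), 'q': array([-0.4797,  0.6504,  1.7736, -0.0021,  0.7192, -0.2924]), 'tcp_pos': array([ 0.5187, -0.1452,  0.0754]), 'tool_rot': array([-0.5435, -0.4518,  0.5449, -0.4512]), 'force': array([-0.7579, -0.4522,  0.1615]), 'finger_gap': np.float64(0.558)}
t 3.3 tcp chute mm [ -28.6 -127.6] z 75.4 yaw err deg 0.06 F chute [-0.66 -0.59] 0.16 gap 0.558
shift [25.4 -0.3  0.4] spin + 0.06
```

View pics/wrist2.png

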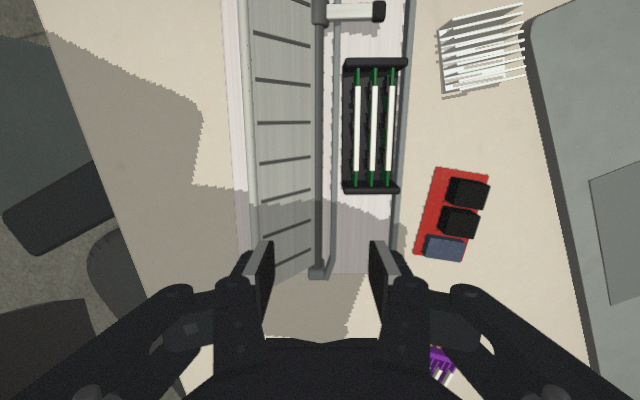

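View pics/side2c.png

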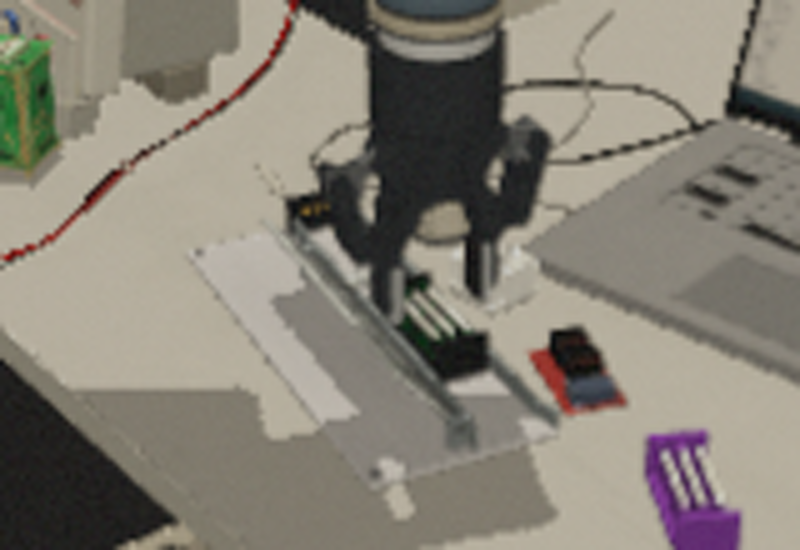

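Wrist2: the rack's rear edge is at about row 191 (columns 342–400), with the fingers well behind it and straddling the hinge. I'll triangulate the rack's rear corners and the arm tip from the two wrist places.

```bash
python3 - <<'E'
from h import *
np.set_printoptions(precision=1,suppress=True)
a=np.load("wrist1.npz");b=np.load("wrist2.npz")
p=np.load('pose.npy'); c,s=np.cos(p[2]),np.sin(p[2]); M=np.array([[c,-s],[s,c]])
A=lambda u,v:(250+u/4.5-.39,v/4.5-.39)
B=lambda u,v:(250+u/4.5-.39,118+v/4.5-.39)
for n,u1,u2 in [('rl',B(342,345),(342,193)),('rr',B(466,345),(400,192)),('arm tip top far corner',A(424,462),(385,2)),('fl',B(338,48),(344,60)),('fr',B(476,50),(407,60))]:
    X=tri([(a,u1),(b,u2)]); print(n,M.T@(X[:2]-p[:2])*1000,X[2]*1000)
E
python3 - <<'E'
import cv2
a=cv2.imread("pics/wrist2.png")[40:290,230:420]; cv2.imwrite("pics/w2c.png",cv2.resize(a,None,fx=3,fy=3,interpolation=cv2.INTER_CUBIC)[:600*2])
E
```

```text
rl [ -16. -110.] 9.812221119588342
rr [  16.8 -101.6] 40.62510726675918
arm tip top far corner [4.5 4.4] 25.170521311905254
fl [-17.5 -25.3] 21.814332966308452
fr [ 18.8 -25.6] 25.833143571627176
```

```bash
python3 - <<'E'
from h import *
np.set_printoptions(precision=1,suppress=True)
b=np.load("wrist2.npz")
p=np.load('pose.npy'); c,s=np.cos(p[2]),np.sin(p[2]); M=np.array([[c,-s],[s,c]])
for uv in [(372,183),(372,186),(372,188),(372,190),(372,192),(372,195),(350,188),(393,188),(375,64),(375,62),(360,230),(318,160),(300,160),(260,160),(250,160)]:
    X=deep(b,uv); print(uv,M.T@(X[:2]-p[:2])*1000,X[2]*1000)
E
```

```text
(372, 183) [  1.6 -98.4] 29.186290712784725
(372, 186) [  1.1 -99.6] 32.520563289779844
(372, 188) [   1.1 -100.8] 32.883365434331736
(372, 190) [   1.3 -102.3] 31.88457734737507
(372, 192) [   1.2 -103.3] 33.23588810655226
(372, 195) [   6.1 -112.7] 4.511575862724603
(350, 188) [ -12.6 -100.9] 32.422651123169025
(393, 188) [  14.1 -100.6] 33.374693289511924
(375, 64) [ -0.5 -29. ] 31.998662090978208
(375, 62) [ -0.5 -27.9] 31.573967609967834
(360, 230) [  -1.4 -140.2] 3.6612535579739482
(318, 160) [-32.8 -84.6] 23.973250415984666
(300, 160) [-43.6 -83.3] 33.93153647073419
(260, 160) [-63. -80.] 57.35266454818458
(250, 160) [-67.  -79.3] 62.57032752459468
```

play_rows(
  series=[
    [0.008,0,0,0],
    [0.016,0,0,0],
    [0.024,0,0,0],
    [0.032,0,0,0],
    [0.04,0,0,0],
    [0.046,0,0,0],
    [0.05,0,0,0],
    [0.053,0,0,0],
    [0.056,0,0,0],
    [0.056,0,0,0],
  ],
)

```text
t: 4.3
tcp_pos: [0.5178, -0.1449, 0.019]
tool_rot: [-0.543, -0.452, 0.545, -0.451]
force: [-0.9, 0.4, 2.1]
finger_gap: 0.558
```

```bash
python3 shot.py wrist3; python3 go.py -29 -128 11
```

```text
{'t': np.float64(4.35), 'q': array([-0.4799,  0.7512,  1.793 , -0.0025,  0.6003, -0.2921]), 'tcp_pos': array([ 0.518 , -0.145 ,  0.0192]), 'tool_rot': array([-0.5433, -0.4522,  0.5451, -0.4507]), 'force': array([-1.6366, -0.3852,  2.2935]), 'finger_gap': np.float64(0.5613)}
t 4.35 tcp chute mm [ -29.4 -127.4] z 19.2 yaw err deg 0.06 F chute [-1.54 -0.68] 2.29 gap 0.561
shift [8.2 0.4 0.6] spin + 0.06
```

View pics/wrist3.png

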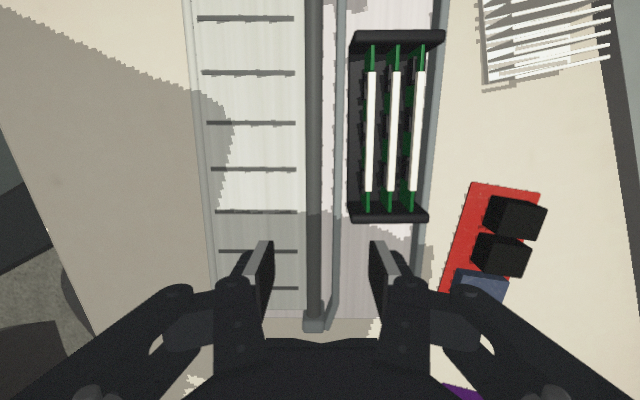

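The plate is now nearly level (about 0.87 rad) with an upward force of about 2 N. The rack hasn't moved, with its rear edge at row 217. I'll press about 8 mm further.

play_rows(
  series=[
    [0.003,0,0,0],
    [0.006,0,0,0],
    [0.008,0,0,0],
    [0.008,0,0,0],
  ],
)

```text
t: 4.75
tcp_pos: [0.5185, -0.1451, 0.0129]
tool_rot: [-0.544, -0.452, 0.545, -0.451]
force: [-3.6, 0.2, 17.5]
finger_gap: 0.562
```

```bash
cat > gate.py <<'E'
import sys
from h import *
np.set_printoptions(precision=1,suppress=True)
b=np.load(sys.argv[1]+".npz")
p=np.load('pose.npy'); c,s=np.cos(p[2]),np.sin(p[2]); M=np.array([[c,-s],[s,c]])
K,D,R,t=cam(b)
v,u=np.mgrid[0:400,0:640]; uv=np.stack([u,v],-1).reshape(-1,1,2).astype(float)
n=cv2.undistortPoints(uv,K,D)[:,0]; z=b['depth'].reshape(-1)
X=(np.c_[n,np.ones(len(n))]*z[:,None]-t)@R; L=np.c_[(X[:,:2]-p[:2])@M,X[:,2]]*1000; L=L[z>0]
y0,y1=map(float,sys.argv[2:4])
q=L[(L[:,0]<-42)&(L[:,0]>-80)&(L[:,1]>y0)&(L[:,1]<y1)&(L[:,2]<66)&(L[:,2]>7)]
k,c0=np.polyfit(q[:,0],q[:,2],1); print('plate slope dz/dx',k,'gate angle',round(.87+np.arctan(k),3),len(q))
r=L[(abs(L[:,0])<16)&(L[:,2]>30)&(L[:,2]<36)&(L[:,1]>-130)&(L[:,1]<60)]
if len(r): print('rack top y',np.percentile(r[:,1],[0.5,99.5]))
E
python3 shot.py wrist4 side4; python3 gate.py wrist4 -110 -40; python3 go.py -29 -128 11
```

```text
{'t': np.float64(4.85), 'q': array([-0.4797,  0.7628,  1.794 , -0.0025,  0.5862, -0.292 ]), 'tcp_pos': array([ 0.5185, -0.1451,  0.013 ]), 'tool_rot': array([-0.5435, -0.4518,  0.5448, -0.4512]), 'force': array([-2.6276,  1.4989, 17.0543]), 'finger_gap': np.float64(0.5603)}
plate slope dz/dx 0.25914746160273244 gate angle 1.124 11622
rack top y [-126.1  -25.5]
t 4.85 tcp chute mm [ -28.9 -127.5] z 13.0 yaw err deg 0.06 F chute [-2.86  0.98] 17.05 gap 0.56
shift [ 2.  -0.1  0.5] spin + 0.06
```

View pics/wrist4.png

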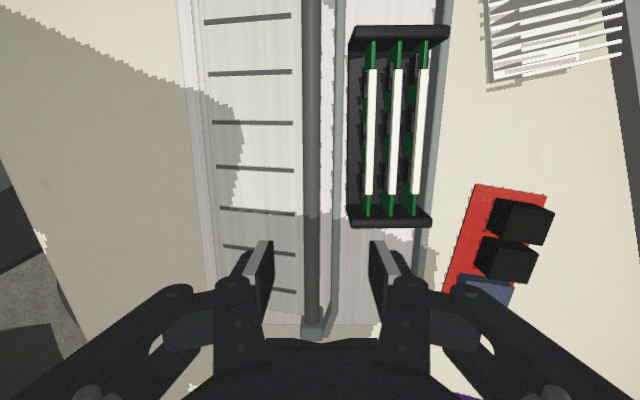

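The gate is fully open: the fitted angle is 1.12 rad with 17 N on its stop, so I'll relax that slightly. The rack's rear edge is at row 220 and still ahead of the pusher finger. Now I'll begin pushing along −tool z (chute +y).

play_rows(
  series=[
    [-0.0003,0,0,0],
    [-0.0003,0,-0.004,0],
    [-0.0003,0,-0.008,0],
    [-0.0003,0,-0.011,0],
    [-0.0003,0,-0.014,0],
    [-0.0003,0,-0.017,0],
    [-0.0003,0,-0.021,0],
    [-0.0003,0,-0.025,0],
    [-0.0003,0,-0.029,0],
    [-0.0003,0,-0.033,0],
    [-0.0003,0,-0.036,0],
    [-0.0003,0,-0.038,0],
    [-0.0003,0,-0.038,0],
  ],
)

```text
t: 6.15
tcp_pos: [0.5267, -0.1093, 0.0138]
tool_rot: [-0.543, -0.451, 0.544, -0.453]
force: [-2.4, -4.5, 7.9]
finger_gap: 0.559
```

```bash
python3 shot.py wrist5 side5; python3 gate.py wrist5 -70 0; python3 go.py -29 2.7 12.7; python3 - <<'E'
import cv2
a=cv2.imread("pics/side5.png")[150:260,245:405]; cv2.imwrite("pics/side5c.png",cv2.resize(a,None,fx=5,fy=5,interpolation=cv2.INTER_CUBIC))
E
```

```text
{'t': np.float64(6.25), 'q': array([-0.4108,  0.7603,  1.7973, -0.0051,  0.582 , -0.2225]), 'tcp_pos': array([ 0.5267, -0.1093,  0.0139]), 'tool_rot': array([-0.5433, -0.4509,  0.5444, -0.453 ]), 'force': array([-2.828 , -4.7697,  8.8177]), 'finger_gap': np.float64(0.5529)}
plate slope dz/dx 0.2549524288754169 gate angle 1.12 11738
rack top y [-96.6   0.5]
t 6.25 tcp chute mm [-27.4 -90.7] z 13.9 yaw err deg 0.15 F chute [-1.89 -5.21] 8.82 gap 0.553
shift [  0.9  -1.3 -93.5] spin + 0.15
```

View pics/wrist5.png

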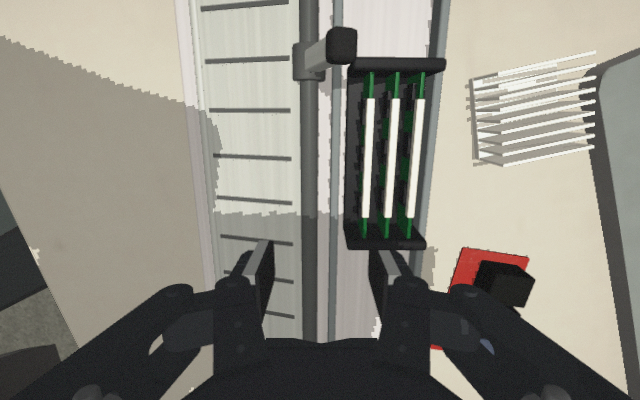

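View pics/side5c.png

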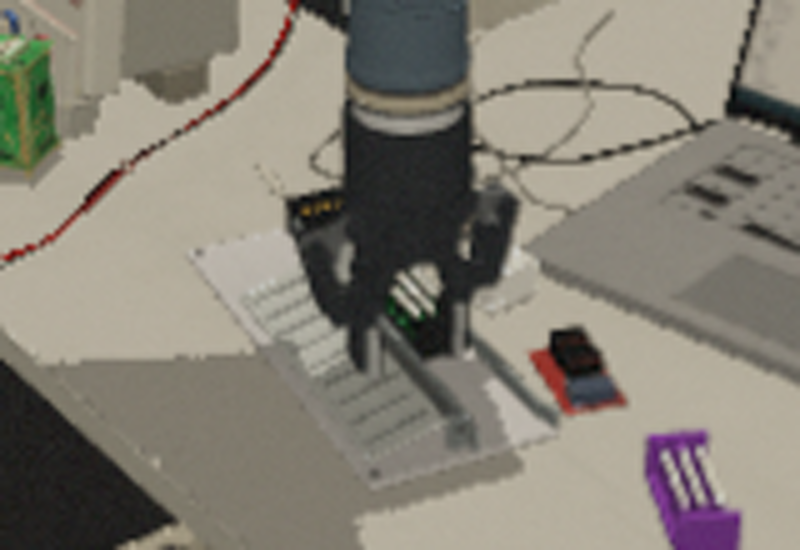

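The rack is moving straight: its rear edge follows the finger at row 240 and its front is now level with the open arm at (342,42). Gate is still 1.12. Continuing.

play_rows(
  series=[
    [0.0003,0,-0.004,0],
    [0.0003,0,-0.009,0.1],
    [0.0003,-0.001,-0.014,0.1],
    [0.0003,-0.001,-0.019,0.1],
    [0.0003,-0.001,-0.024,0.1],
    [0.0003,-0.001,-0.029,0.1],
    [0.0003,-0.001,-0.034,0.1],
    [0.0003,-0.001,-0.039,0.1],
    [0.0003,-0.001,-0.044,0.1],
    [0.0003,-0.001,-0.049,0.1],
    [0.0003,-0.001,-0.054,0.1],
    [0.0003,-0.001,-0.056,0.1],
  ],
)

```text
t: 7.45
tcp_pos: [0.5371, -0.0555, 0.014]
tool_rot: [-0.543, -0.45, 0.544, -0.454]
force: [-3.0, -7.8, 8.3]
finger_gap: 0.558
```

```bash
python3 shot.py wrist6; python3 gate.py wrist6 -20 30; python3 go.py -29 2.7 12.7
```

```text
{'t': np.float64(7.5), 'q': array([-0.3069,  0.7609,  1.7938, -0.0084,  0.5822, -0.1156]), 'tcp_pos': array([ 0.5371, -0.0552,  0.014 ]), 'tool_rot': array([-0.5434, -0.4496,  0.5444, -0.4542]), 'force': array([-3.3808, -6.0052,  8.3582]), 'finger_gap': np.float64(0.5594)}
plate slope dz/dx 0.25314700688916 gate angle 1.118 7666
rack top y [-42.4  55.4]
t 7.5 tcp chute mm [-27.2 -35.7] z 14.0 yaw err deg 0.15 F chute [-2.21 -6.53] 8.36 gap 0.559
shift [  1.1  -1.7 -38.4] spin + 0.15
```

View pics/wrist6.png

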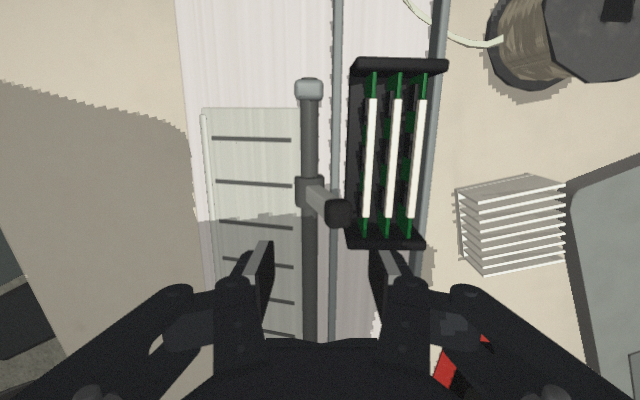

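Rack y is about +16 with gate 1.12, and the arm (340,210) stands clear between the fingers. Pushing on, slowly towards the stop.

play_rows(
  series=[
    [0.0002,0,-0.004,0],
    [0.0002,0,-0.009,0.1],
    [0.0002,-0.001,-0.014,0.1],
    [0.0002,-0.001,-0.019,0.1],
    [0.0002,-0.001,-0.024,0.1],
    [0.0002,-0.001,-0.028,0.1],
    [0.0002,-0.001,-0.031,0.1],
    [0.0002,-0.001,-0.033,0.1],
    [0.0002,-0.001,-0.035,0.1],
    [0.0002,-0.001,-0.037,0.1],
    [0.0002,-0.001,-0.037,0.1],
  ],
)

```text
t: 8.6
tcp_pos: [0.5437, -0.0198, 0.014]
tool_rot: [-0.543, -0.449, 0.544, -0.455]
force: [-3.6, -5.3, 7.4]
finger_gap: 0.564
```

```bash
python3 shot.py wrist7; python3 gate.py wrist7 10 35; python3 go.py -29 2.7 12.7
```

```text
{'t': np.float64(8.65), 'q': array([-0.2383,  0.7632,  1.7843, -0.0115,  0.588 , -0.0439]), 'tcp_pos': array([ 0.5437, -0.0198,  0.014 ]), 'tool_rot': array([-0.5435, -0.4486,  0.5445, -0.4548]), 'force': array([-3.1958, -5.5486,  7.0887]), 'finger_gap': np.float64(0.5581)}
plate slope dz/dx 0.27400374465462973 gate angle 1.137 4717
rack top y [-7.9 59.7]
t 8.65 tcp chute mm [-27.4   0.3] z 14.0 yaw err deg 0.11 F chute [-2.11 -6.05] 7.09 gap 0.558
shift [ 1.3 -1.6 -2.4] spin + 0.11
```

View pics/wrist7.png

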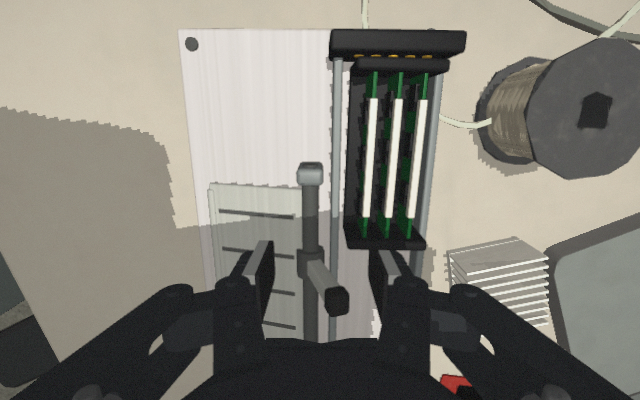

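There's still a small gap before the stop (front edge row 60, stop row 55) and no rise in force. I'll nudge forward.

play_rows(
  series=[
    [0.0002,0,-0.002,0],
    [0.0002,0,-0.003,0],
    [0.0002,0,-0.004,0],
    [0.0002,0,-0.004,0],
  ],
)

```text
t: 9.05
tcp_pos: [0.5444, -0.0179, 0.0141]
tool_rot: [-0.542, -0.448, 0.545, -0.456]
force: [-5.1, -10.1, 7.8]
finger_gap: 0.564
```

```bash
python3 go.py -29 2.7 12.7
```

```text
t 9.05 tcp chute mm [-27.    2.3] z 14.1 yaw err deg 0.2 F chute [ -3.11 -10.92] 7.81 gap 0.564
shift [ 1.3 -2.  -0.4] spin + 0.2
```

play_rows(
  series=[
    [0.0002,0,-0.002,0],
    [0.0002,0,-0.003,0],
    [0.0002,0,-0.003,0],
  ],
)

```text
t: 9.35
tcp_pos: [0.5446, -0.0179, 0.0141]
tool_rot: [-0.541, -0.448, 0.546, -0.457]
force: [-4.8, -13.7, 8.1]
finger_gap: 0.559
```

```bash
python3 go.py -29 -35 12.7; python3 shot.py wrist8
```

```text
t 9.35 tcp chute mm [-26.9   2.4] z 14.1 yaw err deg 0.26 F chute [ -2.17 -14.4 ] 8.15 gap 0.559
shift [ 1.9 -2.3 37.4] spin + 0.26
{'t': np.float64(9.4), 'q': array([-0.2308,  0.7637,  1.7813, -0.0231,  0.5906, -0.0292]), 'tcp_pos': array([ 0.5445, -0.0179,  0.0141]), 'tool_rot': array([-0.5411, -0.4479,  0.5458, -0.4568]), 'force': array([ -5.0865, -13.9462,   7.59  ]), 'finger_gap': np.float64(0.5634)}
```

View pics/wrist8.png

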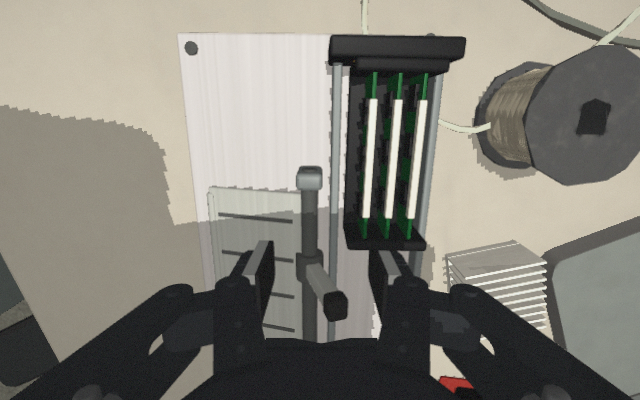

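The rack is home: the TCP stopped at chute y 2.4 (predicted 2.7), force rose to 14 N, and the front meets the stop at row 65. I'll back off with the gate held open so that the pusher clears the arm, then lift.

play_rows(
  series=[
    [0,0,0.003,0],
    [0,0,0.008,0],
    [0,0,0.014,0],
    [0,0,0.02,0],
    [0,0,0.026,0],
    [0,0,0.032,0],
    [0,0,0.037,0],
    [0,0,0.04,0],
    [0,0,0.04,0],
  ],
)

```text
t: 10.3
tcp_pos: [0.5372, -0.0579, 0.0146]
tool_rot: [-0.541, -0.448, 0.546, -0.457]
force: [-1.0, 1.2, 4.0]
finger_gap: 0.56
```

```bash
python3 shot.py wrist9; python3 go.py -29 -38 80; python3 gate.py wrist9 -20 30
```

```text
{'t': np.float64(10.35), 'q': array([-0.3069,  0.7599,  1.7935, -0.0239,  0.5811, -0.105 ]), 'tcp_pos': array([ 0.5372, -0.0579,  0.0146]), 'tool_rot': array([-0.5408, -0.4478,  0.5459, -0.4571]), 'force': array([-1.7823, -0.3997,  3.8208]), 'finger_gap': np.float64(0.5611)}
t 10.35 tcp chute mm [-26.7 -38.3] z 14.6 yaw err deg 0.27 F chute [-1.68 -0.72] 3.82 gap 0.561
shift [-65.4  -1.9   0.6] spin + 0.27
plate slope dz/dx 0.2386252422668528 gate angle 1.104 7799
rack top y [-45.4  59.7]
```

View pics/wrist9.png

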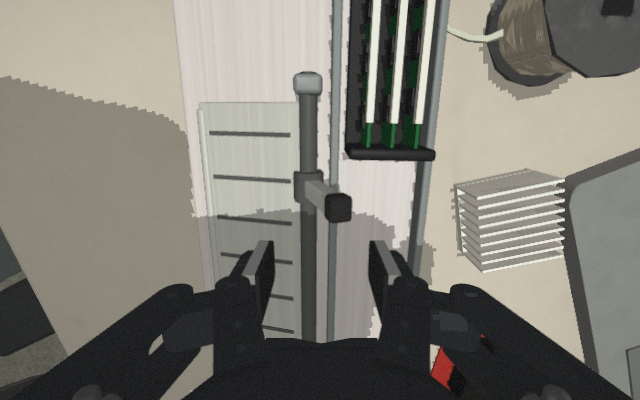

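The rack stayed home (rear edge at row 155, beyond the arm at (338,207)), and the pusher is well behind the arm. Lifting to let the gate shut.

play_rows(
  series=[
    [-0.004,0,0,0],
    [-0.01,0,0,0],
    [-0.016,0,0,0],
    [-0.022,0,0,0],
    [-0.028,0,0,0],
    [-0.034,0,0,0],
    [-0.04,0,0,0],
    [-0.046,0,0,0],
    [-0.054,0,0,0],
    [-0.065,0,0,0],
    [-0.08,0,0,0],
    [-0.1,0,0.01,0],
    [-0.12,0,0.02,0],
    [-0.145,0,0.03,0],
    [-0.17,0,0.04,0],
    [-0.195,0,0.04,0],
    [-0.21,0,0.04,0],
    [-0.21,0,0.04,0],
    [-0.21,0,0.04,0],
  ],
)

```text
t: 12.25
tcp_pos: [0.529, -0.094, 0.2253]
tool_rot: [-0.541, -0.448, 0.546, -0.457]
force: [-0.0, 0.5, -0.6]
finger_gap: 0.563
```

```bash
python3 shot.py wrist10 top10; python3 gate.py wrist10 -100 30; python3 go.py; python3 - <<'E'
import cv2
from h import *
np.set_printoptions(precision=1,suppress=True)
a=cv2.imread("pics/wrist10.png")[0:200,250:400]; cv2.imwrite("pics/w10c.png",cv2.resize(a,None,fx=3,fy=3,interpolation=cv2.INTER_CUBIC))
E
```

```text
{'t': np.float64(12.35), 'q': array([-0.3768,  0.417 ,  1.6642, -0.0145,  1.0546, -0.1878]), 'tcp_pos': array([ 0.5285, -0.0937,  0.2242]), 'tool_rot': array([-0.5404, -0.4486,  0.5462, -0.4564]), 'force': array([-0.0022, -0.0251,  0.2171]), 'finger_gap': np.float64(0.5603)}
plate slope dz/dx -1.1641871530640258 gate angle 0.009 3613
rack top y [11.7 59.3]
t 12.35 tcp chute mm [-28.6 -75.2] z 224.2 yaw err deg 0.28 F chute [ 0.   -0.03] 0.22 gap 0.56
```

View pics/wrist10.png

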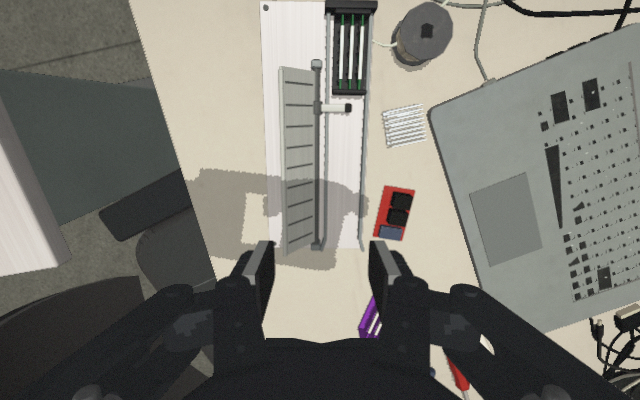

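View pics/w10c.png

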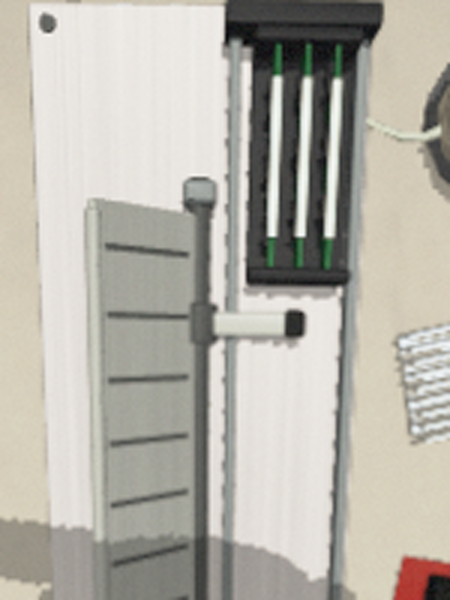

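```bash
python3 - <<'E'
from h import *
np.set_printoptions(precision=1,suppress=True)
b=np.load("wrist10.npz");p=np.load('pose.npy'); c,s=np.cos(p[2]),np.sin(p[2]); M=np.array([[c,-s],[s,c]])
for uv,z in [((250+298/3-.33,284/3-.33),.033),((250+305/3-.33,24/3-.33),.031),((250+305/3-.33,43/3-.33),.033),((250+260/3-.33,323/3-.33),.028)]:
    X=onz(b,uv,z); print(M.T@(X[:2]-p[:2])*1000)
E
```

```text
[ 1.  13.4]
[ 1.  94.3]
[ 0.9 88.2]
[-11.8   0.3]
```

```bash
python3 -c "
from station import manip
print(manip.sign_off())"
```

```text
the job is handed in; nothing more can be done
None
```

The rack is loaded in the bay and the gate is shut behind it; I handed the job in at about 12.4 s. No verdict is given on hand-in.

- **What I did:** I opened the gripper to 56 %. One fingertip pressed the release plate down until the gate was fully open, while the other pushed the rack past the gate. At the end stop the arm stopped moving and the force rose to 14 N. I then backed off 40 mm with the gate still held open and lifted clear.
- **Last checks:**
  - The rack's rear edge is at chute y = 13.4 mm, which puts its origin at about 53.4 mm (54 is home). It sits about 1 mm off the channel centre.
  - The fitted gate angle is 0.01 rad, so it is shut. While held open it measured 1.10 to 1.14 rad.
  - The tool force is near zero at 0.22 m height.
  - I saw no bystander moved in the last wrist picture, but it does not show all of them, and I did not measure them or check the last top view.
- **What disagreed:**
  - Triangulating the rack's corners from the two wrist places scattered badly: heights came out at 10 to 41 mm for a true 33, and the rear corners at y = -110 and -102. I relied on the depth readings and the fitted chute pose instead. Those agreed with the given sizes to about 2 mm, except one hinge post that was 5 mm off.
  - I briefly pressed the plate against its stop with 17 N, then eased off.

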